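# Pin a sole to its press bed

### The arm

A 7-joint arm with a two-finger parallel gripper is mounted at the origin on the work surface. World frame = base frame: x ahead of the robot, y to its left, z up, the work surface at z = 0. Lengths are in m, angles in rad, forces in N, time in s.
With the tool pointing down it reaches from about 0.35 to 0.9 m from the base axis. Payload 8.1 kg.
Tool frame: the origin (TCP) lies midway between the tips of the shut fingers; the grasp point (between the pads) lies 19 mm behind it; z points along the fingers, y is the line along which they close (so a half turn about z gives the same grasp; the last joint's range is limited). The gripper opens to 92 mm and grips with 3 to 60 N. Pads are 19 mm wide; open, the fingers measure 130 mm over their backs; the gripper's body (75 mm by 190 mm) begins 47 mm behind the grasp point.
Start: joints at [1.098, 0.434, 0.025, 1.573, -0.012, 1.134, -0.075], TCP at [0.226, -0.583, 0.227] pointing down, gripper open.
Joint ranges: [-2.62, 2.62], [-0.44, 2.09], [-1.27, 1.32], [0.08, 2.57], [-1.32, 4.46], [0.12, 2], [-2.74, 2.74]. Speed limits (rad/s): [2.22, 2.22, 3.01, 3.01, 3.14, 3.14, 3.14].

### API

Orientations are given as a unit quaternion [w, x, y, z].
In Python, from plant import env gives the robot as it stands.
- The arm moves only by the tool move_arm, never from a script. Its argument "steps" is a list of rows, each a list of 5 numbers: the finger opening in mm, from 0 to 91.8, then the shift along the tool's x, y, z in mm, then the turn about the tool's z in rad. A call has exactly 8 rows; each row is the pose to reach, as a shift and turn from the pose commanded when the call began, along the tool's axes at that moment; what a row does not reach only later rows make up. A row lasts 1/10 s, in which the tool goes at most 50 mm and 8.59 degrees, less where a joint would pass 70% of its speed; a pose out of reach is approached as far as the arm can. A call with a gripper value outside its range is refused whole. The fingers move at their own pace and stop on an object; "squeeze" is the grip in N (left out, the last holds). Time passes only in rows, so rows that repeat a pose let the fingers close, or fill a call up. It gives the time, the measured TCP pose, the force, the opening and the grip force at its end, in the units of the state.
- env.get_obs(): the state, without advancing time (a new reading comes with each control period).
- env.capture(name): name is "scene" or "side" or "wrist"; returns (picture, depth): 420x560x3 uint8, red, green, blue; 420x560 float32, m along the optical axis (not along the pixel's ray), 0 where there is no reading.
- env.camera_params(name): a dict with "vfov" (degrees; the focal length in pixels is half the picture's height over the tangent of half this angle, whatever the lens; pixels are square), "cx", "cy" (the principal point, pixels), "k1" (the pictures are not rectified: a ray, as slopes to the right and down, at radius r is drawn at 1 + k1 r^2 times it, then the intrinsics apply), "xyz" and "rotation" of the camera in the world; the wrist camera has in their place "mount" (4x4, takes a point from camera to tool coordinates, whose origin is the TCP and whose axes are the flange's). Camera axes: x right, y up, looking along -z (the intrinsics and any distortion apply to the point x, -y, -z); pixel columns grow to the right and rows downward; lengths in m; the calibration is good to about 2 mm. A picture is of the moment at which its call begins: read the wrist's pose just before it. camera_params takes no time and is no camera call.
- env.job_done(): hands the job in; it is judged then, once.
The state is a dict: "clock": time; "joints": joint angles; "qd": joint speeds; "effort": joint torques, N m; "tcp_pos": TCP position; "tool_rot": TCP orientation; "contact_force": force on the tool from outside, world axes, zero at the start; "moment": the same for the moment, N m; "opening": opening from 0.0 (shut) to 1.0 (fully open); "gripper_force": force on a finger pad.
Only numpy, scipy, OpenCV 4.12 (cv2) and the standard library are available. Lean on these libraries where they do the work, as an engineer would, in place of code of your own. Each camera call takes 0.05 s, during which the arm holds its last target. There are 200 camera calls.

### The job

Two sprung press beds stand on the bench, each with a sole and three steel studs standing proud of it. On the longer bed, tap the studs down with your fingertips until each head rests on the sole: the heel first, then the toe, and the waist last so that the sole lies without a buckle. Tap lightly, without leaning on the sprung sole; pinch or lift nothing, and leave the shorter bed's studs and the loose things around as they are.

Things in the scene. Friction and masses are not known exactly. Their poses are not given: they have to be found in the camera images.
- long_bed: the long press bed: fixed green base 280 x 150 x 40 mm carrying a dark grey sole 250 mm long. Origin under the base's centre, on the table; x points from heel to toe, z up. In this frame the studs are at (x, y): heel (-88, 0), waist (-12, 5), toe (80, 0) mm. The sole is 68 mm wide at the heel, narrowest at the waist (54) and widest near the toe (88)
- long_sole (a joint): how far the sole of the long bed is sunk into its springs, m: 0 at rest (sole top 62 mm above the table); it begins to give at about 2 N and is 6 mm down at about 22 N, and springs back
- heel_stud_top (a point): stud at the heel (round narrower end) of the long sole: round flat steel head 28 mm across, 6 mm thick, on a thin shank in the sole. The point is the middle of the head's top face, 76 to 79 mm above the table at the start and 68 mm when the stud is home; its axes turn with the bed, z is up
- heel_stud (a joint): how far the heel stud of the long bed is pushed in, m: between -0.001 and 0.002 at the start (head standing about 10 mm clear of the sole), 0.010 when home (head resting on the sole). It moves straight down under a push of about 4 N and stays where it is left; a value below -0.001 means it has been pulled out
- toe_stud_top (a point): stud at the toe (wide end) of the long sole: round flat steel head 28 mm across, 6 mm thick, on a thin shank in the sole. The point is the middle of the head's top face, 76 to 79 mm above the table at the start and 68 mm when the stud is home; its axes turn with the bed, z is up
- toe_stud (a joint): how far the toe stud of the long bed is pushed in, m: between -0.001 and 0.002 at the start (head standing about 10 mm clear of the sole), 0.010 when home (head resting on the sole). It moves straight down under a push of about 4 N and stays where it is left; a value below -0.001 means it has been pulled out
- waist_stud_top (a point): stud at the waist (the narrow middle, nearer to the heel stud) of the long sole: round flat steel head 28 mm across, 6 mm thick, on a thin shank in the sole. The point is the middle of the head's top face, 76 to 79 mm above the table at the start and 68 mm when the stud is home; its axes turn with the bed, z is up
- waist_stud (a joint): how far the waist stud of the long bed is pushed in, m: between -0.001 and 0.002 at the start (head standing about 10 mm clear of the sole), 0.010 when home (head resting on the sole). It moves straight down under a push of about 4 N and stays where it is left; a value below -0.001 means it has been pulled out
- short_bed: the short press bed, to be left alone: the same thing smaller, green base 210 x 125 mm, 40 mm high, sole 180 mm long, with three studs of its own, the same size and height, on its centre line at x = -63, -9 and 58 mm. Origin under the centre of the base; x points from heel to toe
- short_heel (a joint): how far the heel stud of the short bed is pushed in, m: between -0.001 and 0.002 at the start (head standing about 10 mm clear of the sole), 0.010 when home (head resting on the sole). It moves straight down under a push of about 4 N and stays where it is left; a value below -0.001 means it has been pulled out
- short_waist (a joint): how far the waist stud of the short bed is pushed in, m: between -0.001 and 0.002 at the start (head standing about 10 mm clear of the sole), 0.010 when home (head resting on the sole). It moves straight down under a push of about 4 N and stays where it is left; a value below -0.001 means it has been pulled out
- short_toe (a joint): how far the toe stud of the short bed is pushed in, m: between -0.001 and 0.002 at the start (head standing about 10 mm clear of the sole), 0.010 when home (head resting on the sole). It moves straight down under a push of about 4 N and stays where it is left; a value below -0.001 means it has been pulled out
- tack_tin: bystander: brass tin 26 mm across, 26 mm high, standing loose on the green base of the long bed, about 65 mm to the side of the waist stud; origin at its underside
- spool: bystander: wooden spool 24 mm across, 30 mm high, standing loose on the green base of the short bed, beside its waist; origin at its underside
- cement_jar: bystander: brown glass jar 60 mm across, 85 mm high, beyond the beds, near the middle; origin at its underside
- hammer: bystander: hammer lying to the right; origin at its underside
- awl: bystander: awl with wooden handle, 160 mm long, lying to the left; origin at its underside
- shoe_last: bystander: wooden shoe last, about 210 mm long and 115 mm high, beyond the beds on the left; origin at its underside
- heel_block: bystander: black rubber heel blank, about 66 x 60 x 22 mm, lying in front of the beds near the middle; origin at its underside

How it is judged:
By the outcome, as a careful person would: the job done as asked, in the order asked, and still so for the second after the job is handed in, with the robot touching nothing.
It also fails if it takes over 45 s, if anything falls off the work surface, if the arm or the gripper's body presses on something with over 40 N, if the wrist force passes 120 N, or if a joint passes its speed limit or range.

## Working session

There is one attempt and no reset: what is moved stays moved. The work goes in short steps, Python scripts to look and compute and a tool call to move; the robot and the scene stay as the last step left them, time stands still between calls to the robot, and variables do not carry over. Pictures are saved under pics/ and viewed, at most 10 in all, crops included, and the job is handed in when it is done.

Besides the shell and the picture viewer there is one more tool, called after ">>>" as name([rows], argument=value, ...), one row to a line, values as JSON. move_arm: Moves the arm, as the interface text tells. Its arguments: {"type":"object","properties":{"steps":{"type":"array","items":{"type":"array","items":{"type":"number"}}},"squeeze":{"type":"number"}},"required":["steps"]}

```bash
mkdir -p pics; ls
python3 - <<'E'
from plant import env
import cv2,numpy as np
o=env.get_obs();print(o)
for n in("scene","side"):
    p,d=env.capture(n);cv2.imwrite(f"pics/{n}0.png",p[:,:,::-1]);np.savez(f"{n}0.npz",p=p,d=d);print(n,env.camera_params(n))
print(env.camera_params("wrist"))
E
```

```text
pics
{'clock': 0.0, 'joints': array([ 1.09839786,  0.43522468,  0.02498289,  1.5740855 , -0.01161614,
        1.13401441, -0.07504688]), 'qd': array([-9.41307674e-04,  8.93339697e-04,  1.06139748e-05, -8.95215765e-04,
        1.42974222e-03, -3.67620732e-04, -7.08237737e-04]), 'effort': array([-7.07374074e-04, -6.67849803e+01,  9.85032097e-01, -3.14456964e+01,
       -6.04828703e-02,  4.27530985e-02,  6.73501404e-05]), 'tcp_pos': array([ 0.22565302, -0.582293  ,  0.22594852]), 'tool_rot': array([-7.64799715e-04,  9.82957450e-01,  1.83831506e-01, -2.10900215e-04]), 'contact_force': array([-0.23379095,  0.14218767, -0.37474506]), 'moment': array([-0.01054257, -0.01147275,  0.00836176]), 'gripper_force': 0.0, 'opening': 1.001338680406124}
scene {'vfov': 43.387993744266765, 'cx': 278.5448214357776, 'cy': 207.19386895427095, 'k1': -0.05679436516429937, 'xyz': array([ 1.41918036, -0.52313346,  1.07162423]), 'rotation': array([0.804927  , 0.33992236, 0.18212469, 0.45097219])}
side {'vfov': 49.44656180997059, 'cx': 278.5274604543051, 'cy': 208.92800968418493, 'k1': -0.07365648163539858, 'xyz': array([0.3281055 , 0.76537698, 1.00528698]), 'rotation': array([-0.14048578, -0.05738379,  0.33627265,  0.92945766])}
{'vfov': 66.69280773940461, 'cx': 280.01363859335225, 'cy': 207.86029357331762, 'k1': 0.009490345653562795, 'mount': array([[ 1.23665063e-03,  9.58592916e-01,  2.84777268e-01,
         7.61117672e-02],
       [ 9.99999216e-01, -1.12915275e-03, -5.41657800e-04,
         4.40295689e-04],
       [-1.97672293e-04,  2.84777715e-01, -9.58593560e-01,
        -1.57675326e-01],
       [ 0.00000000e+00,  0.00000000e+00,  0.00000000e+00,
         1.00000000e+00]])}
```

View pics/scene0.png

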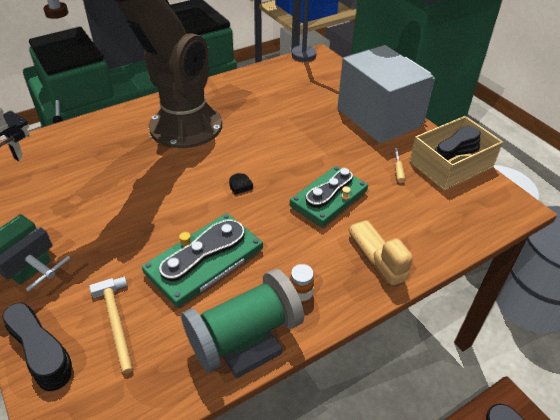

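View pics/side0.png

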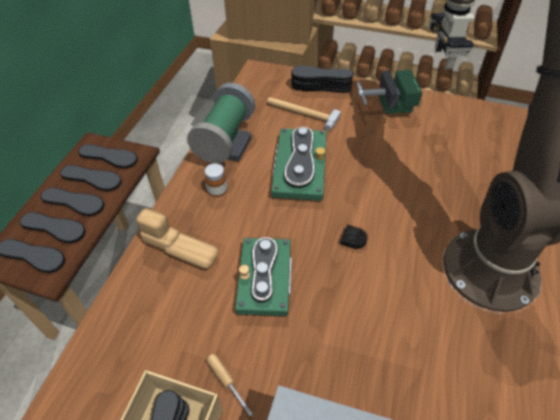

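The scene view shows the long bed with studs near (173,263) heel, (197,246) waist and (226,229) toe, and the tin at (185,239). In the side view the same studs are near (302,131), (303,148) and (298,170). The short bed is the other one.

```bash
cat > h.py <<'E'
import numpy as np,cv2
from scipy.spatial.transform import Rotation as R
from plant import env
def q2m(q): return R.from_quat([q[1],q[2],q[3],q[0]]).as_matrix()
def cam(n,obs=None):
    c=env.camera_params(n)
    if n=="wrist":
        M=np.array(c["mount"]);T=q2m(obs["tool_rot"])
        return c,T@M[:3,:3],T@M[:3,3]+obs["tcp_pos"]
    r=np.array(c["rotation"]);return c,(q2m(r) if r.size==4 else r),np.array(c["xyz"])
def ray(cm,px):
    c,Rm,t=cm;f=210/np.tan(np.radians(c["vfov"]/2))
    K=np.array([[f,0,c["cx"]],[0,f,c["cy"]],[0,0,1]])
    u=cv2.undistortPoints(np.array(px,float).reshape(-1,1,2),K,np.array([c["k1"],0,0,0]))[:,0]
    return np.c_[u[:,0],-u[:,1],-np.ones(len(u))]@Rm.T
def plane(cm,px,z):
    d=ray(cm,px);t=cm[2];return t+d*((z-t[2])/d[:,2])[:,None]
def tri(ca,pa,cb,pb):
    out=[]
    for a,b in zip(ray(ca,pa),ray(cb,pb)):
        s=np.linalg.lstsq(np.c_[a,-b],cb[2]-ca[2],rcond=None)[0]
        p,q=ca[2]+a*s[0],cb[2]+b*s[1];out.append(np.r_[(p+q)/2,np.linalg.norm(p-q)])
    return np.array(out)
def heads(p,guess,lo=150,r=9):
    hsv=cv2.cvtColor(p,cv2.COLOR_RGB2HSV);m=((hsv[...,1]<50)&(hsv[...,2]>lo)).astype(np.uint8)
    n,l,st,ce=cv2.connectedComponentsWithStats(m);res=[]
    for g in guess:
        i=min([i for i in range(1,n) if st[i,4]>12],key=lambda i:np.hypot(*(ce[i]-g)))
        res.append(np.r_[ce[i],st[i]])
    return np.array(res)
E
python3 - <<'E'
from h import *
np.set_printoptions(precision=4,suppress=True)
S=np.load("scene0.npz")["p"];D=np.load("side0.npz")["p"]
a=heads(S,[(173,263),(197,246),(226,229)]);b=heads(D,[(302,131),(303,148),(298,170)])
print(a);print(b)
ca,cb=cam("scene"),cam("side")
print(tri(ca,a[:,:2],cb,b[:,:2]));print(plane(ca,a[:,:2],.0775));print(plane(cb,b[:,:2],.0775))
E
```

```text
[[194.117  251.366  159.     220.      85.      58.     530.    ]
 [194.117  251.366  159.     220.      85.      58.     530.    ]
 [226.2083 227.5556 221.     224.      11.       8.      72.    ]]
[[302.3148 129.7778 297.     127.      11.       7.      54.    ]
 [302.3    147.08   298.     144.       9.       7.      50.    ]
 [298.5862 168.3966 294.     165.      10.       8.      58.    ]]
[[ 0.5986 -0.255   0.1014  0.0302]
 [ 0.5805 -0.2376  0.0615  0.0023]
 [ 0.5623 -0.135   0.0747  0.0005]]
[[ 0.595  -0.2417  0.0775]
 [ 0.595  -0.2417  0.0775]
 [ 0.5644 -0.1362  0.0775]]
[[ 0.5967 -0.2982  0.0775]
 [ 0.5756 -0.2218  0.0775]
 [ 0.5617 -0.132   0.0775]]
```

Heel ≈ (0.597,-0.298), waist ≈ (0.576,-0.222) and toe ≈ (0.562,-0.132). The spacings of 79 and 91 mm fit the given 76 and 92. I'll shut the fingers and move above the long bed for a close look.

>>> move_arm([
  [0,40,-20,0,0],
  [0,85,-42,0,0],
  [0,130,-65,0,0],
  [0,175,-88,0,0],
  [0,220,-110,0,0],
  [0,265,-133,0,0],
  [0,310,-156,0,0],
  [0,355,-180,0,0],
], squeeze=10)

```text
clock: 0.9
tcp_pos: [0.4906, -0.2875, 0.2266]
tool_rot: [-0.0, 0.983, 0.184, -0.0]
contact_force: [0.4, -1.0, -0.4]
opening: 0.35
gripper_force: 0.0
```

>>> move_arm([
  [0,30,-15,15,0],
  [0,50,-29,30,0],
  [0,50,-29,30,0],
  [0,50,-29,30,0],
  [0,50,-29,30,0],
  [0,50,-29,30,0],
  [0,50,-29,30,0],
  [0,50,-29,30,0],
])

```text
clock: 1.7
tcp_pos: [0.5256, -0.2447, 0.1971]
tool_rot: [0.0, 0.983, 0.183, 0.0]
contact_force: [0.9, 0.0, 0.7]
opening: 0.01
gripper_force: 0.0
```

Run:
```python
from h import *
o=env.get_obs();print(o["tcp_pos"],o["contact_force"],o["opening"])
p,d=env.capture("wrist");cv2.imwrite("pics/w1.png",p[:,:,::-1]);np.savez("w1.npz",p=p,d=d,tcp_pos=o["tcp_pos"],tool_rot=o["tool_rot"])
```

```text
[ 0.52559499 -0.24474157  0.19706537] [0.87083852 0.02344645 0.68757143] 0.009526944354103915
```

View pics/w1.png

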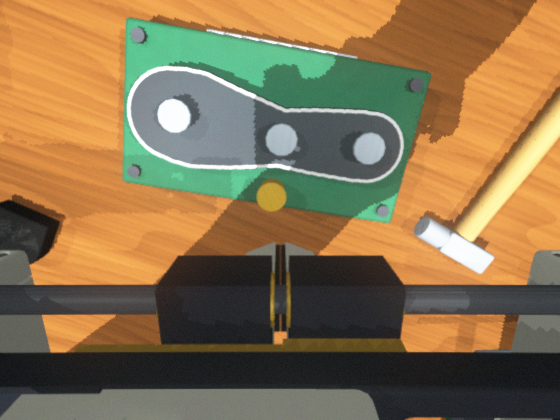

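The wrist view shows the heads at toe (174,115), waist (281,140) and heel (370,148), with the tin at (271,197). The fingers are shut at the bottom.

```bash
cat >> h.py <<'E'
def wristheads(w,guess,zs):
    obs=dict(tcp_pos=w["tcp_pos"],tool_rot=w["tool_rot"]);cm=cam("wrist",obs)
    g=cv2.GaussianBlur(cv2.cvtColor(w["p"],cv2.COLOR_RGB2GRAY),(5,5),0);px=[]
    c=cv2.HoughCircles(g,cv2.HOUGH_GRADIENT_ALT,1,30,param1=150,param2=.6,minRadius=10,maxRadius=45)
    c=np.zeros((0,3)) if c is None else c[0]
    for k in guess: px.append(c[np.argmin(np.hypot(*(c[:,:2]-k).T))])
    px=np.array(px);return px,np.array([plane(cm,[q[:2]],z)[0] for q,z in zip(px,zs)])
E
python3 - <<'E'
from h import *
np.set_printoptions(precision=4,suppress=True)
w=dict(np.load("w1.npz"))
px,P=wristheads(w,[(370,148),(281,140),(174,115)],[.0775]*3);print(px,P)
print([np.linalg.norm(P[i]-P[j]) for i,j in((0,1),(1,2),(0,2))])
c,Rm,t=cam("wrist",w)
for q in px:
    m=np.zeros((420,560),np.uint8);cv2.circle(m,(int(q[0]),int(q[1])),7,1,-1)
    dd=np.median(w["d"][m>0]);r=ray((c,Rm,t),[q[:2]])[0];print(t+r*dd)
A=q2m(w["tool_rot"])
print("tool deltas mm",(P-w["tcp_pos"])@A*1000)
E
```

```text
[[369.     147.      33.2562]
 [281.     138.      15.9112]
 [170.     109.      41.9139]] [[ 0.5983 -0.299   0.0775]
 [ 0.5781 -0.226   0.0775]
 [ 0.5667 -0.1318  0.0775]]
[np.float64(0.07580417713642938), np.float64(0.09489619767302956), np.float64(0.1702312986240333)]
[ 0.5983 -0.2991  0.0773]
[ 0.578  -0.226   0.0759]
[ 0.5667 -0.1317  0.0772]
tool deltas mm [[ 48.2346  76.7918 119.6187]
 [ 55.7367   1.3598 119.5829]
 [ 79.0645 -90.6244 119.5434]]
```

>>> move_arm([
  [0,24,38,0,0],
  [0,48,77,20,0],
  [0,48,77,60,0],
  [0,48,77,90,0],
  [0,48,77,105,0],
  [0,48,77,112,0],
  [0,48,77,112,0],
  [0,48,77,112,0],
])

```text
clock: 2.55
tcp_pos: [0.5993, -0.2989, 0.0864]
tool_rot: [0.001, 0.983, 0.184, 0.001]
contact_force: [-0.1, -0.3, -0.7]
opening: 0.003
gripper_force: 0.0
```

Run:
```python
from h import *
o=env.get_obs();print(o["tcp_pos"],o["contact_force"],o["opening"])
p,d=env.capture("wrist");cv2.imwrite("pics/w2.png",p[:,:,::-1])
c,Rm,t=cam("wrist",o);P=np.array(o["tcp_pos"])
f=210/np.tan(np.radians(c["vfov"]/2));l=(P-t)@Rm;print("tcp px",c["cx"]+f*l[0]/-l[2],c["cy"]-f*l[1]/-l[2])
```

```text
[ 0.59931253 -0.29886301  0.08642866] [-0.10610125 -0.28402563 -0.66532738] 0.0030928968925431036
tcp px 278.97065923805206 259.6699945374698
```

View pics/w2.png

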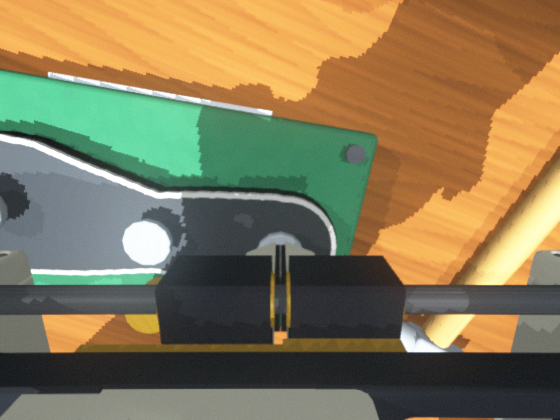

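The fingertips are over the heel head, which peeks out at (280,238). I'll tap down slowly and watch the force.

>>> move_arm([
  [0,0,0,3,0],
  [0,0,0,5,0],
  [0,0,0,7,0],
  [0,0,0,8.5,0],
  [0,0,0,10,0],
  [0,0,0,11.5,0],
  [0,0,0,13,0],
  [0,0,0,13,0],
])

```text
clock: 3.4
tcp_pos: [0.5985, -0.2986, 0.0716]
tool_rot: [0.0, 0.983, 0.184, 0.0]
contact_force: [-1.0, -0.3, 3.2]
opening: 0.006
gripper_force: 1.7
```

>>> move_arm([
  [0,0,0,0.7,0],
  [0,0,0,1.4,0],
  [0,0,0,2.1,0],
  [0,0,0,2.8,0],
  [0,0,0,3.5,0],
  [0,0,0,3.5,0],
  [0,0,0,3.5,0],
  [0,0,0,3.5,0],
])

```text
clock: 4.2
tcp_pos: [0.5985, -0.2985, 0.0682]
tool_rot: [0.0, 0.983, 0.184, 0.0]
contact_force: [1.0, 0.6, 3.7]
opening: 0.006
gripper_force: 1.7
```

>>> move_arm([
  [0,0,0,0.4,0],
  [0,0,0,0.8,0],
  [0,0,0,0.8,0],
  [0,0,0,0.8,0],
  [0,0,0,0.8,0],
  [0,0,0,0.8,0],
  [0,0,0,0.8,0],
  [0,0,0,0.8,0],
])

```text
clock: 5.0
tcp_pos: [0.5985, -0.2986, 0.0675]
tool_rot: [0.0, 0.983, 0.184, 0.0]
contact_force: [1.1, -0.5, 5.0]
opening: 0.006
gripper_force: 2.4
```

>>> move_arm([
  [0,0,0,0.4,0],
  [0,0,0,0.4,0],
  [0,0,0,0.4,0],
  [0,0,0,0.4,0],
  [0,0,0,0.4,0],
  [0,0,0,0.4,0],
  [0,0,0,0.4,0],
  [0,0,0,0.4,0],
])

```text
clock: 5.8
tcp_pos: [0.5985, -0.2986, 0.0672]
tool_rot: [0.0, 0.983, 0.184, 0.0]
contact_force: [0.6, 0.1, 5.9]
opening: 0.003
gripper_force: 2.9
```

>>> move_arm([
  [0,0,0,0.4,0],
  [0,0,0,0.4,0],
  [0,0,0,0.4,0],
  [0,0,0,0.4,0],
  [0,0,0,0.4,0],
  [0,0,0,0.4,0],
  [0,0,0,0.4,0],
  [0,0,0,0.4,0],
])

```text
clock: 6.6
tcp_pos: [0.5985, -0.2986, 0.0669]
tool_rot: [0.0, 0.983, 0.184, 0.0]
contact_force: [0.2, 0.4, 7.0]
opening: 0.005
gripper_force: 3.4
```

The force now rises at the sole's spring rate, so the heel is home. I'll lift and go across to the toe.

>>> move_arm([
  [0,0,0,-15,0],
  [0,0,0,-40,0],
  [0,6,-40,-60,0],
  [0,12,-80,-60,0],
  [0,18,-120,-60,0],
  [0,10,-160,-60,0],
  [0,-10,-166,-60,0],
  [0,-24,-166,-60,0],
])

```text
clock: 7.4
tcp_pos: [0.5142, -0.1509, 0.1269]
tool_rot: [-0.0, 0.983, 0.185, -0.001]
contact_force: [-0.3, -1.0, -0.2]
opening: 0.007
gripper_force: 0.0
```

Run:
```python
from h import *
o=env.get_obs();print(o["tcp_pos"],o["contact_force"])
p,d=env.capture("wrist");cv2.imwrite("pics/w3.png",p[:,:,::-1]);np.savez("w3.npz",p=p,d=d,tcp_pos=o["tcp_pos"],tool_rot=o["tool_rot"])
w=dict(np.load("w1.npz"));P=plane(cam("wrist",w),[(370,148),(281,140),(174,115)],.0775);print(P)
print((P-o["tcp_pos"])@q2m(o["tool_rot"])*1000)
```

```text
[ 0.51422535 -0.15089413  0.12694859] [-0.30548194 -0.98130895 -0.21682653]
[[ 0.59786041 -0.30020743  0.0775    ]
 [ 0.5765799  -0.22657537  0.0775    ]
 [ 0.56334361 -0.13613535  0.0775    ]]
[[ 23.60254454 169.56081006  49.25951386]
 [ 30.58885634  93.23435112  49.32120179]
 [ 51.18644187   4.18193681  49.3765994 ]]
```

View pics/w3.png

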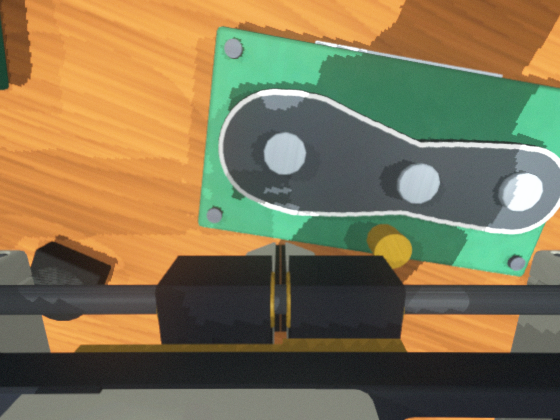

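The view shows toe (285,153), waist (418,184) and heel (521,191), the heel now looking seated. I'll use these to get the moves and check the heights by depth.

Run:
```python
from h import *
np.set_printoptions(precision=4,suppress=True)
w=dict(np.load("w3.npz"));cm=cam("wrist",w);px=[(285,153),(418,184),(521,191)]
P=plane(cm,px,.0775);P[2]=plane(cm,px[2:],.068)[0];print(P,np.linalg.norm(P[0]-P[1]),np.linalg.norm((P[0]-P[2])[:2]))
print((P-w["tcp_pos"])@q2m(w["tool_rot"])*1000)
for q,r in zip(px,ray(cm,px)):
    d=w["d"][q[1]-5:q[1]+6,q[0]-5:q[0]+6];print((cm[2]+r*np.median(d))[2])
```

```text
[[ 0.5634 -0.1356  0.0775]
 [ 0.5766 -0.225   0.0775]
 [ 0.5977 -0.2981  0.068 ]] 0.09030430025931205 0.16607270170471172
[[ 51.4489   3.7234  49.3767]
 [ 31.1747  91.7223  49.3218]
 [ 24.2004 167.5521  58.7606]]
0.07710661677378813
0.07591849215710192
0.06784280080611471
```

Heel depth reads 67.8 mm, so it is home. Now the toe.

>>> move_arm([
  [0,25,2,0,0],
  [0,51,4,8,0],
  [0,51,4,25,0],
  [0,51,4,36,0],
  [0,51,4,42,0],
  [0,51,4,45,0],
  [0,51,4,47,0],
  [0,51,4,47,0],
])

```text
clock: 8.25
tcp_pos: [0.565, -0.138, 0.0799]
tool_rot: [0.0, 0.983, 0.184, 0.0]
contact_force: [-0.3, -0.1, 0.4]
opening: 0.002
gripper_force: 0.0
```

>>> move_arm([
  [0,0,0,1.5,0],
  [0,0,0,3,0],
  [0,0,0,4.5,0],
  [0,0,0,6,0],
  [0,0,0,7.5,0],
  [0,0,0,8.5,0],
  [0,0,0,9,0],
  [0,0,0,9,0],
])

```text
clock: 9.05
tcp_pos: [0.5653, -0.1378, 0.0707]
tool_rot: [0.0, 0.983, 0.184, 0.0]
contact_force: [0.7, -0.9, 3.4]
opening: 0.004
gripper_force: 1.8
```

>>> move_arm([
  [0,0,0,0.7,0],
  [0,0,0,1.4,0],
  [0,0,0,2.1,0],
  [0,0,0,2.8,0],
  [0,0,0,3.3,0],
  [0,0,0,3.3,0],
  [0,0,0,3.3,0],
  [0,0,0,3.3,0],
])

```text
clock: 9.85
tcp_pos: [0.5653, -0.1378, 0.0675]
tool_rot: [0.0, 0.983, 0.184, 0.0]
contact_force: [2.5, -2.0, 5.0]
opening: 0.003
gripper_force: 2.3
```

>>> move_arm([
  [0,0,0,0.3,0],
  [0,0,0,0.5,0],
  [0,0,0,0.5,0],
  [0,0,0,0.5,0],
  [0,0,0,0.5,0],
  [0,0,0,0.5,0],
  [0,0,0,0.5,0],
  [0,0,0,0.5,0],
])

```text
clock: 10.65
tcp_pos: [0.5653, -0.1378, 0.0671]
tool_rot: [0.0, 0.983, 0.184, 0.0]
contact_force: [1.6, -1.4, 6.2]
opening: 0.01
gripper_force: 3.0
```

>>> move_arm([
  [0,0,0,0.3,0],
  [0,0,0,0.3,0],
  [0,0,0,0.3,0],
  [0,0,0,0.3,0],
  [0,0,0,0.3,0],
  [0,0,0,0.3,0],
  [0,0,0,0.3,0],
  [0,0,0,0.3,0],
])

```text
clock: 11.45
tcp_pos: [0.5653, -0.1378, 0.0668]
tool_rot: [0.0, 0.983, 0.184, 0.0]
contact_force: [2.1, -0.8, 6.7]
opening: 0.005
gripper_force: 3.4
```

The toe is seated. I'll lift, back off to check it, then do the waist.

>>> move_arm([
  [0,0,0,-15,0],
  [0,0,0,-40,0],
  [0,-10,30,-60,0],
  [0,-30,60,-60,0],
  [0,-50,86,-60,0],
  [0,-71,86,-60,0],
  [0,-71,86,-60,0],
  [0,-71,86,-60,0],
])

```text
clock: 12.25
tcp_pos: [0.5289, -0.2429, 0.1259]
tool_rot: [-0.001, 0.983, 0.184, -0.001]
contact_force: [1.0, -1.0, 0.2]
opening: 0.003
gripper_force: 0.0
```

Run:
```python
from h import *
o=env.get_obs();print(o["tcp_pos"],o["contact_force"])
p,d=env.capture("wrist");cv2.imwrite("pics/w4.png",p[:,:,::-1]);np.savez("w4.npz",p=p,d=d,tcp_pos=o["tcp_pos"],tool_rot=o["tool_rot"])
```

```text
[ 0.52888943 -0.24289751  0.12585691] [ 1.0226732  -0.97636896  0.16234683]
```

View pics/w4.png

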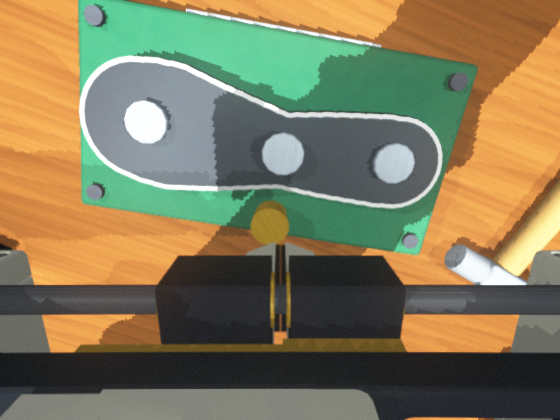

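The view shows toe (145,122), waist (283,154) and heel (395,164). The tin is untouched at (269,222).

Run:
```python
from h import *
np.set_printoptions(precision=4,suppress=True)
w=dict(np.load("w4.npz"));cm=cam("wrist",w);px=[(145,122),(283,154),(395,164)]
P=plane(cm,px,.068);P[1]=plane(cm,px[1:2],.077)[0];print(P)
print((P-w["tcp_pos"])@q2m(w["tool_rot"])*1000)
for q,r in zip(px,ray(cm,px)):
    d=w["d"][q[1]-5:q[1]+6,q[0]-5:q[0]+6];print((cm[2]+r*np.median(d))[2])
```

```text
[[ 0.5628 -0.1359  0.068 ]
 [ 0.5771 -0.2267  0.077 ]
 [ 0.5972 -0.3002  0.068 ]]
[[ 70.2776 -87.4195  57.9225]
 [ 50.8787   2.4309  48.7826]
 [ 43.1358  78.1855  57.6529]]
0.06761480509625645
0.07595571533303647
0.06770759024738787
```

Heel and toe both read about 67.7 mm, so they are home. Now the waist.

>>> move_arm([
  [0,25,1,0,0],
  [0,50,2,8,0],
  [0,50,2,25,0],
  [0,50,2,36,0],
  [0,50,2,42,0],
  [0,50,2,45,0],
  [0,50,2,47,0],
  [0,50,2,47,0],
])

```text
clock: 13.1
tcp_pos: [0.5772, -0.2276, 0.0798]
tool_rot: [0.0, 0.983, 0.184, 0.0]
contact_force: [0.2, -0.3, 0.3]
opening: 0.0
gripper_force: 0.0
```

>>> move_arm([
  [0,0,0,1.5,0],
  [0,0,0,3,0],
  [0,0,0,4.5,0],
  [0,0,0,6,0],
  [0,0,0,7,0],
  [0,0,0,8,0],
  [0,0,0,8,0],
  [0,0,0,8,0],
])

```text
clock: 13.9
tcp_pos: [0.5774, -0.2275, 0.0716]
tool_rot: [0.0, 0.983, 0.184, 0.0]
contact_force: [-0.3, -0.4, 3.7]
opening: 0.005
gripper_force: 1.7
```

>>> move_arm([
  [0,0,0,0.8,0],
  [0,0,0,1.6,0],
  [0,0,0,2.4,0],
  [0,0,0,3.2,0],
  [0,0,0,4,0],
  [0,0,0,4.4,0],
  [0,0,0,4.4,0],
  [0,0,0,4.4,0],
])

```text
clock: 14.7
tcp_pos: [0.5774, -0.2275, 0.0673]
tool_rot: [0.0, 0.983, 0.184, 0.0]
contact_force: [0.2, -0.8, 5.1]
opening: 0.003
gripper_force: 2.6
```

>>> move_arm([
  [0,0,0,0.3,0],
  [0,0,0,0.4,0],
  [0,0,0,0.4,0],
  [0,0,0,0.4,0],
  [0,0,0,0.4,0],
  [0,0,0,0.4,0],
  [0,0,0,0.4,0],
  [0,0,0,0.4,0],
])

```text
clock: 15.5
tcp_pos: [0.5774, -0.2275, 0.067]
tool_rot: [0.0, 0.983, 0.184, 0.0]
contact_force: [-0.2, -1.1, 6.9]
opening: 0.006
gripper_force: 3.1
```

The waist is seated. I'll lift clear and check.

>>> move_arm([
  [0,0,0,-15,0],
  [0,0,0,-40,0],
  [0,-20,0,-60,0],
  [0,-50,0,-75,0],
  [0,-55,0,-90,0],
  [0,-55,0,-90,0],
  [0,-55,0,-90,0],
  [0,-55,0,-90,0],
])

```text
clock: 16.3
tcp_pos: [0.5264, -0.2462, 0.156]
tool_rot: [-0.001, 0.983, 0.184, -0.0]
contact_force: [0.6, 0.0, -0.9]
opening: 0.005
gripper_force: 0.0
```

Run:
```python
from h import *
o=env.get_obs();print(o["tcp_pos"],o["contact_force"])
p,d=env.capture("wrist");cv2.imwrite("pics/w5.png",p[:,:,::-1]);np.savez("w5.npz",p=p,d=d)
c,Rm,t=cm=cam("wrist",o);f=210/np.tan(np.radians(c["vfov"]/2))
for P in ([.5972,-.300,.068],[.5771,-.2267,.068],[.5628,-.1359,.068]):
    l=(np.array(P)-t)@Rm;u=int(c["cx"]+f*l[0]/-l[2]);v=int(c["cy"]-f*l[1]/-l[2])
    r=ray(cm,[(u,v)])[0];print(u,v,(t+r*np.median(d[v-4:v+5,u-4:u+5]))[2])
```

```text
[ 0.52643528 -0.24619768  0.15596457] [ 0.57817046  0.0409827  -0.93808499]
378 153 0.06774582946430718
279 143 0.06782166678349422
158 116 0.0676348894131657
```

View pics/w5.png

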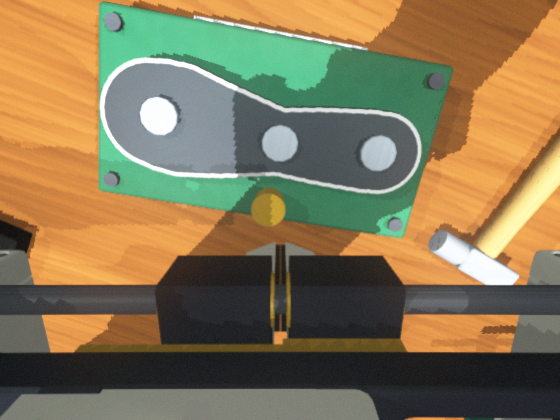

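All three heads, at (378,153), (279,143) and (158,116), read 67.6–67.8 mm. The tin and hammer are undisturbed and the arm is clear.

```bash
python3 -c "
from plant import env
print(env.job_done())"
```

```text
the job is handed in; nothing more can be done
None
```

I tapped the long bed's heel, toe and waist studs home in that order with about 7 N at most. The depth readings put all three heads at about 68 mm, nothing else was touched, and I handed the job in at about 16 s.

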